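Slide a ceramic gel plate out past the end of the bench shelf

TASK

Push the white gel plate lengthwise along the low wooden shelf, towards the red rinse tray, until about a third of its length sticks out past that end of the shelf, so that it can be picked up there by its edge for rinsing. Slide it with the fingertips, steadily and without a flick: do not lift, tip or drop it, and leave it lying flat and square on the shelf, clear of the shelf's front edge. Leave the tray, the tube rack, the wash bottle and the pipette where they are.

Things in the scene. Friction and masses are not known exactly. Their poses are not given: they have to be found in the camera images.
- shelf: Low light-wood bench shelf, fixed to the bench: board 500 long (along its y) by 160 deep (its x), its flat top 70 mm above the bench. Origin at bench level under the board's centre; z up, +x to its back. Both ends (y = +250 and -250 mm) and the front (x = -80 mm) are open; along the back runs a lip 10 mm thick (x = 70 to 80 mm) that stands 12 mm above the board. The shelf's place and yaw vary.
- shelf_left_end (a point): Middle of the board's end on the shelf's +y side, at the height of the board's top.
- shelf_right_end (a point): Middle of the board's end on the shelf's -y side, at the height of the board's top.
- gel_plate: White ceramic plate with a thin grey strip along each long side, loose, lying flat on the shelf board, its length roughly along the shelf: 100 (its x) by 200 (its y) by 6 mm thick, about 0.42 kg (varies), too wide for the gripper. Origin at the centre of its underside, z up. It slides with dry friction (a few newtons) and stops when the push stops; it tips off once half its length overhangs.
- rinse_tray: Empty red plastic tray, loose, 180 (x) by 130 (y) by 40 mm high, standing on the bench just beyond one end of the shelf (either end, it varies); its near side is about 20 to 40 mm from the shelf's end. Lower than the board. Origin at the centre of its underside.
- tube_rack: White rack with five blue-capped tubes, loose, 170 (x) by 120 (y) by 119 mm high, standing on the bench just beyond the other end of the shelf. Origin at the centre of its underside.
- wash_bottle: White wash bottle with blue cap and spout, loose, 74 mm across, 206 mm high, standing on the bench behind the shelf. Origin at the centre of its underside.
- pipette: Blue pipette with a white tip cone, loose, lying on the bench in front of the shelf, roughly along it: 223 long (its x, tip to +x), 26 mm high, 47 mm wide over its finger hook. Origin at bench level about mid-length.

How it is judged (in metres and radians):
On the way:
1. the fingers are pushing the plate, which has gone at least 40 mm (contact force between the fingers and gel_plate above 0.1 N and distance of gel_plate from where it was at the start of the episode above 0.04 m), for 0.04 s.
At the end, for the whole second after the job is handed in: The plate lies flat on the board at rest, 50 to 85 mm of its 200 mm length past the shelf's end on the rinse tray's side (a third is 67 mm), square to the shelf within 0.12 rad, its centre within 30 mm of the board's centre line so that it does not overhang the front (((y of rinse_tray in the frame of shelf above 0 m and y of gel_plate in the frame of shelf between 0.2 and 0.235 m) or (y of rinse_tray in the frame of shelf below 0 m and y of gel_plate in the frame of shelf between -0.235 and -0.2 m)) and x of gel_plate in the frame of shelf between -0.03 and 0.03 m and z of gel_plate in the frame of shelf between 0.064 and 0.076 m and angle between the y axis of gel_plate and the y axis of shelf, either way round below 0.12 rad and angle between gel_plate's own z axis and vertical below 0.04 rad and linear speed of gel_plate below 0.01 m/s); the robot touches nothing.
It fails at once if the plate is lifted (10 mm or more above the board) (z of gel_plate in the frame of shelf above 0.08 m).
It fails at once if the plate is tipped by more than 0.12 rad or dropped off the shelf (z of gel_plate in the frame of shelf below 0.055 m or angle between gel_plate's own z axis and vertical above 0.12 rad).
It fails at once if the plate is flicked (faster than 0.5 m/s) (linear speed of gel_plate above 0.5 m/s).
It fails at once if the tray, tube rack, wash bottle or pipette is moved by more than 20 mm (distance of any of rinse_tray, tube_rack, wash_bottle, pipette from where it was at the start of the episode above 0.02 m).
It fails at once if the wash bottle or the tube rack is tipped (angle between any of wash_bottle, tube_rack's own z axis and vertical above 0.35 rad).
It also fails if it takes over 40 s, if anything falls off the work surface, if the arm or the gripper's body presses on something with over 40 N, if the wrist force passes 120 N, or if a joint passes its speed limit or range.

ROBOT

A 6-joint arm with a two-finger parallel gripper is mounted at the origin on the work surface. World frame = base frame: x ahead of the robot, y to its left, z up, the work surface at z = 0. Lengths are in m, angles in degrees, forces in N, time in s.
With the tool pointing down it reaches from about 0.4 to 0.825 m from the base axis. Payload 7 kg.
Tool frame: the origin (TCP) lies on the centre line of the jaws, within the pads' length; the fingertips stand 19 mm ahead of it and the grasp point (between the pads) is the TCP; z points along the fingers, y is the line along which they close (so a half turn about z gives the same grasp; the last joint's range is limited). The gripper opens to 88 mm and grips with 3 to 60 N. Pads are 19 mm wide; open, the fingers measure 130 mm over their backs; the gripper's body (78 mm by 193 mm) begins 47 mm behind the grasp point.
Start: joints at [-50.013, 20.546, 0.682, 0, -70.136, -16.507], TCP at [0.269, -0.619, 0.246] pointing down, gripper open.
Joint ranges: [-176.03, 176.03], [-82.01, 121.73], [-58.28, 71.71], [-173.87, 95.51], [-174.79, -0.11], [-173.66, 173.66]. Speed limits (degrees/s): [136.94, 136.94, 172.46, 180, 180, 180].

INTERFACE

Orientations are given as [roll, pitch, yaw] about the fixed x, y, z axes, in that order (R = Rz(yaw) Ry(pitch) Rx(roll)).
In Python, from plant import get_state, capture, close_job gives the robot as it stands.
- The arm moves only by the tool apply_moves, never from a script. Its argument "targets" is a list of rows, each a list of 7 numbers: the opening, from 0 (shut) to 1 (fully open), then the shift along the tool's x, y, z normalised to -1 to 1, where 1 is 1000 mm, then the turn, a rotation vector about the tool's x, y, z normalised to -1 to 1, where 1 is 90 degrees. In form: [[claw, tx, ty, tz, ax, ay, az], ...]. A call has 1 to 20 rows; each row shifts and turns the commanded pose from where the row before left it, along the tool's axes as they then stand; what a row does not reach is not made up. A row lasts 1/12 s, in which the tool goes at most 41.7 mm and 7.16 degrees, less where a joint would pass 70% of its speed; a pose out of reach is approached as far as the arm can. A call with a number of a shift or a turn outside -1 to 1 is refused whole. A call with a gripper value outside its range is refused whole. The fingers move at their own pace and stop on an object; "newtons" is the grip in N (left out, the last holds). Time passes only in rows, so rows that do not move let the fingers close. It gives the time, the measured TCP pose, the force, the opening and the grip force at its end, in the units of the state.
- get_state(): the state, without advancing time (a new reading comes with each control period).
- capture(name): name is "scene" or "top" or "wrist"; returns a dict with "frame" (384x512x3 uint8, red, green, blue), "range_z" (384x512 float32, m along the optical axis (not along the pixel's ray), 0 where there is no reading), "camera_matrix" (3x3 intrinsics, pixels), "T" (4x4, takes a point from camera to world coordinates). Camera axes: x right, y down, z forward; pixel columns grow to the right and rows downward; lengths in m; the calibration is good to about 2 mm. A picture is of the moment at which its call begins.
- close_job(): hands the job in; it is judged then, once.
The state is a dict: "time_s": time; "joints": joint angles; "qd": joint speeds; "joint_torque": joint torques, N m; "tcp_pos": TCP position; "eef_rot": TCP orientation; "contact_force": force on the tool from outside, world axes, zero at the start; "moment": the same for the moment, N m; "gripper_width": finger opening in m; "gripper_force": force on a finger pad.
Only numpy, scipy, OpenCV 4.12 (cv2) and the standard library are available. Lean on these libraries where they do the work, as an engineer would, in place of code of your own. Each camera call takes 0.05 s, during which the arm holds its last target. There are 200 camera calls.

## Working session

There is one attempt and no reset: what is moved stays moved. The work goes in short steps, Python scripts to look and compute and a tool call to move; the robot and the scene stay as the last step left them, time stands still between calls to the robot, and variables do not carry over. Pictures are saved under pics/ and viewed, at most 10 in all, crops included, and the job is handed in when it is done.

Besides the shell and the picture viewer there is one more tool, called after "Call:" in YAML: its name, and indented under it one key for each argument. apply_moves: Moves the arm, as the interface text tells. Scaled input: -1 to 1 covers 1000 mm each way for a shift and 90 degrees each way for a turn. Its arguments: {"type":"object","properties":{"targets":{"type":"array","items":{"type":"array","items":{"type":"number"}}},"newtons":{"type":"number"}},"required":["targets"]}

```bash
mkdir -p pics; cat > h.py <<'E'
import numpy as np, cv2
from plant import get_state, capture, close_job
def pts(c):
    d=c["range_z"];K=c["camera_matrix"];T=c["T"]
    v,u=np.mgrid[:d.shape[0],:d.shape[1]]
    P=np.stack([(u-K[0,2])/K[0,0]*d,(v-K[1,2])/K[1,1]*d,d],-1)@T[:3,:3].T+T[:3,3]
    P[d==0]=np.nan
    return P
E
python3 - <<'E'
from h import *
print(get_state())
for n in("scene","top"):
    c=capture(n);np.savez(n+"0.npz",**c)
    cv2.imwrite(f"pics/{n}0.png",c["frame"][...,::-1]);print(c["T"].round(3).tolist())
E
```

```text
{'time_s': 0.0, 'joints': array([-5.00149444e+01,  2.05897113e+01,  6.33691838e-01, -1.84777499e-02,
       -7.01361032e+01, -1.65090714e+01]), 'qd': array([-0.02090319,  0.02607991,  0.05911632,  0.12334019, -0.00172506,
        0.04656625]), 'joint_torque': array([ 6.29128613e-05, -5.82717025e+01,  2.93048269e+01,  6.99714661e+00,
        6.68754205e-03, -1.69274049e-04]), 'tcp_pos': array([ 0.26870574, -0.61871184,  0.24464667]), 'eef_rot': array([ 1.79906739e+02, -9.52626299e-03, -1.56530301e+02]), 'contact_force': array([-0.45295014,  0.9126369 , -0.41321204]), 'moment': array([ 0.02228619, -0.00172779,  0.03197713]), 'gripper_force': 0.0, 'gripper_width': 0.08753274645366547}
[[-0.461, 0.765, -0.449, 1.112], [0.887, 0.406, -0.22, 0.297], [0.014, -0.5, -0.866, 1.123], [0.0, 0.0, 0.0, 1.0]]
[[0.013, -0.997, 0.072, 0.501], [-1.0, -0.012, 0.008, 0.009], [-0.007, -0.072, -0.997, 1.122], [0.0, 0.0, 0.0, 1.0]]
```

View pics/top0.png

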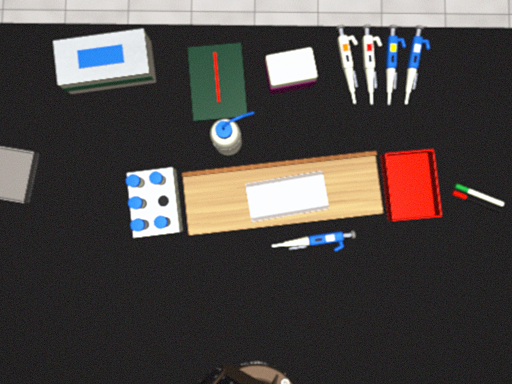

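View pics/scene0.png

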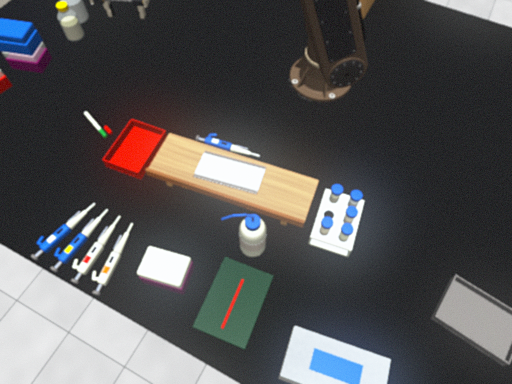

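The top view shows the shelf running from about px (183,203) to (383,182) and the plate centred at about (288,196). The tray is to the right (world −y) at (412,185), the rack to the left at (153,202), the bottle at (227,137) behind the shelf and the pipette at (315,241) in front. The scene view agrees.

```bash
cat > m.py <<'E'
from h import *
def rect(P,m):
    m=cv2.morphologyEx(m.astype(np.uint8),cv2.MORPH_OPEN,np.ones((3,3)))
    n,l,s,_=cv2.connectedComponentsWithStats(m); k=1+s[1:,4].argmax()
    p=P[l==k]; r=cv2.minAreaRect((p[:,:2]*1000).astype(np.float32))
    return np.median(p[:,2]).round(4),np.round(r[0],1),np.round(r[1],1),round(r[2],2),cv2.boxPoints(r).round(0).tolist()
def measure(c):
    P=pts(c);f=c["frame"];hsv=cv2.cvtColor(f,cv2.COLOR_RGB2HSV);z=P[...,2];S=hsv[...,1].astype(int);V=hsv[...,2].astype(int);H=hsv[...,0]
    reg=(P[...,0]>.3)&(P[...,0]<.8)&(abs(P[...,1])<.48)
    wood=reg&(z>.055)&(z<.10)
    isw=(S<60)&(V>110)
    print("board+plate",rect(P,wood&(abs(P[...,1])<.4)&~((isw)&(P[...,1]>.2))))
    print("plate",rect(P,wood&isw&(P[...,1]<.2)))
    print("tray",rect(P,reg&(S>150)&((H<8)|(H>172))&(V>80)&(z<.06)&(P[...,1]<-.2)))
    print("rack",rect(P,reg&(z>.03)&(P[...,1]>.22)&((S<60)&(V>110)|(H>95)&(H<130)&(S>80))))
E
python3 - <<'E'
from m import *
for n in("top0","scene0"):
    c=dict(np.load(n+".npz"));print(n);measure(c)
    P=pts(c);z=P[...,2]
    m=(abs(P[...,0]-.5)<.4)&(abs(P[...,1])<.6)
    for zz in(.1,.12,.2): 
        q=P[m&(z>zz)];print(zz,len(q),np.nanmin(q,0).round(3),np.nanmax(q,0).round(3)) 
E
```

```text
top0
board+plate (np.float64(0.0717), array([569.1, -58.9]), array([160.2, 500.3]), 7.14, [[459.0, 179.0], [521.0, -317.0], [680.0, -297.0], [618.0, 199.0]])
plate (np.float64(0.0766), array([561.1, -72.6]), array([ 99.6, 203.5]), 10.33, [[494.0, 19.0], [530.0, -182.0], [628.0, -164.0], [592.0, 36.0]])
tray (np.float64(0.0054), array([ 600.6, -413.9]), array([192.2, 148.8]), 5.62, [[498.0, -349.0], [512.0, -497.0], [704.0, -479.0], [689.0, -330.0]])
rack (np.float64(0.0567), array([541.8, 278.3]), array([170.2, 121.5]), 7.83, [[449.0, 327.0], [466.0, 207.0], [634.0, 230.0], [618.0, 350.0]])
0.1 2359 [ 0.129 -0.008  0.1  ] [0.751 0.328 0.441]
0.12 1766 [ 0.129 -0.008  0.12 ] [0.751 0.327 0.441]
0.2 702 [ 0.144 -0.008  0.2  ] [0.738 0.119 0.441]
scene0
board+plate (np.float64(0.0727), array([567.6, -58.5]), array([165.9, 500.5]), 7.09, [[454.0, 180.0], [516.0, -317.0], [681.0, -297.0], [619.0, 200.0]])
plate (np.float64(0.0775), array([561.6, -71.6]), array([101. , 206.5]), 10.42, [[493.0, 21.0], [531.0, -182.0], [630.0, -164.0], [593.0, 39.0]])
tray (np.float64(0.008), array([ 583.9, -410.7]), array([213.2, 143.7]), 5.55, [[471.0, -350.0], [485.0, -493.0], [697.0, -472.0], [683.0, -329.0]])
rack (np.float64(0.0582), array([541.1, 278.8]), array([172.3, 120. ]), 7.77, [[448.0, 327.0], [464.0, 208.0], [635.0, 231.0], [618.0, 350.0]])
0.1 5795 [ 0.1   -0.594  0.1  ] [0.75  0.33  0.477]
0.12 5355 [ 0.1   -0.594  0.12 ] [0.75  0.33  0.477]
0.2 4080 [ 0.1   -0.594  0.2  ] [0.739 0.163 0.477]
```

Call:
apply_moves:
  targets:
    - [0.57, 0, 0, 0, 0, 0, -0.0744]
    - [0.57, 0, 0, 0, 0, 0, -0.0744]
    - [0.57, 0, 0, 0, 0, 0, -0.0744]
    - [0.57, 0, 0, 0, 0, 0, -0.0744]
    - [0.57, 0, 0, 0, 0, 0, -0.0744]
    - [0.57, 0, 0, 0, 0, 0, -0.0744]
    - [0.57, 0, 0, 0, 0, 0, -0.0744]
    - [0.57, 0, 0, 0, 0, 0, -0.0744]
    - [0.57, 0, 0, 0, 0, 0, -0.0744]
    - [0.57, 0, 0, 0, 0, 0, -0.0744]
    - [0.57, 0, 0, 0, 0, 0, -0.0744]

```text
time_s: 1.02
tcp_pos: [0.2688, -0.6188, 0.245]
eef_rot: [180.0, 0.1, -82.5]
contact_force: [-0.2, -0.5, -0.2]
gripper_width: 0.0502
gripper_force: 0.0
```

Call:
apply_moves:
  targets:
    - [0.57, -0.0325, -0.0178, 0, 0, 0, 0]
    - [0.57, -0.0325, -0.0178, 0, 0, 0, 0]
    - [0.57, -0.0325, -0.0178, 0, 0, 0, 0]
    - [0.57, -0.0325, -0.0178, 0, 0, 0, 0]
    - [0.57, -0.0325, -0.0178, 0, 0, 0, 0]
    - [0.57, -0.0325, -0.0178, 0, 0, 0, 0]
    - [0.57, -0.0325, -0.0178, 0, 0, 0, 0]
    - [0.57, -0.0325, -0.0178, 0, 0, 0, 0]
    - [0.57, -0.0325, -0.0178, 0, 0, 0, 0]
    - [0.57, -0.0325, -0.0178, 0, 0, 0, 0]
    - [0.57, -0.0325, -0.0178, 0, 0, 0, 0]
    - [0.57, -0.0325, -0.0178, 0, 0, 0, 0]
    - [0.57, -0.0325, -0.0178, 0, 0, 0, 0]
    - [0.57, -0.0325, -0.0178, 0, 0, 0, 0]
    - [0.57, -0.0325, -0.0178, 0, 0, 0, 0]
    - [0.57, -0.0325, -0.0178, 0, 0, 0, 0]
    - [0.57, -0.0325, -0.0178, 0, 0, 0, 0]
    - [0.57, -0.0325, -0.0178, 0, 0, 0, 0]
    - [0.57, -0.0325, -0.0178, 0, 0, 0, 0]
    - [0.57, -0.0325, -0.0178, 0, 0, 0, 0]

```text
time_s: 2.68
tcp_pos: [0.5415, 0.072, 0.2454]
eef_rot: [180.0, 0.0, -82.8]
contact_force: [0.8, -0.8, 0.1]
gripper_width: 0.0496
gripper_force: 0.0
```

```bash
python3 - <<'E'
from m import *
s=get_state();print(s["time_s"],s["tcp_pos"],s["eef_rot"],s["gripper_width"])
c=dict(np.load("top0.npz"));P=pts(c)
q=P[(P[...,0]>.6)&(P[...,0]<.8)&(P[...,1]>0)&(P[...,1]<.2)&(P[...,2]>.1)];print("bottle",np.percentile(q,[1,50,99],axis=0).round(3))
w=capture("wrist");cv2.imwrite("pics/w1.png",w["frame"][...,::-1])
P=pts(w);z=P[...,2];f=cv2.cvtColor(w["frame"],cv2.COLOR_RGB2HSV)
m=(z>.06)&(z<.1)&(P[...,0]>.44)&(P[...,0]<.7)&(f[...,1]<60)&(f[...,2]>110)&(P[...,1]<.2)
print(rect(P,m)); print(w["T"].round(3).tolist())
E
```

```text
2.6833 [0.54147162 0.07196894 0.24542624] [ 1.79985150e+02  2.18314941e-03 -8.28485324e+01] 0.04958171922579142
bottle [[0.677 0.023 0.105]
 [0.707 0.082 0.139]
 [0.747 0.122 0.206]]
(np.float64(0.076), array([555.2, -30.6]), array([ 99.8, 130. ]), 10.51, [[494.0, 24.0], [518.0, -104.0], [616.0, -85.0], [592.0, 42.0]])
[[-0.992, -0.12, -0.031, 0.549], [-0.124, 0.962, 0.243, 0.006], [0.001, 0.245, -0.969, 0.384], [0.0, 0.0, 0.0, 1.0]]
```

View pics/w1.png

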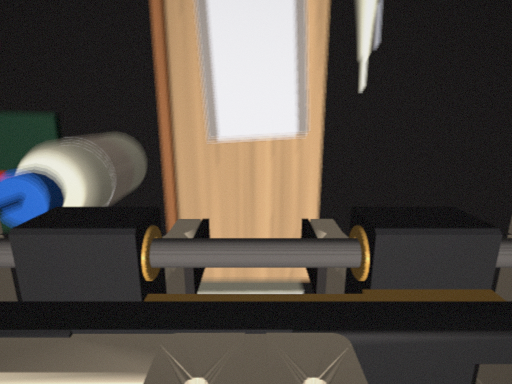

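The wrist view shows the plate's tail edge at px (208–307, 138), square in front of the fingers, with the bottle off to the left (back) side. Plate top measures 0.076 m, as in the top view. I can go down now.

Call:
apply_moves:
  targets:
    - [0.57, 0, 0, 0.02, 0, 0, 0]
    - [0.57, 0, 0, 0.02, 0, 0, 0]
    - [0.57, 0, 0, 0.02, 0, 0, 0]
    - [0.57, 0, 0, 0.02, 0, 0, 0]
    - [0.57, 0, 0, 0.02, 0, 0, 0]
    - [0.57, 0, 0, 0.02, 0, 0, 0]
    - [0.57, 0, 0, 0.015, 0, 0, 0]
    - [0.57, 0, 0, 0.01, 0, 0, 0]
    - [0.57, 0, 0, 0.005, 0, 0, 0]
    - [0.57, 0, 0, 0.003, 0, 0, 0]
    - [0.57, 0, 0, 0.001, 0, 0, 0]
    - [0.57, 0, 0, 0, 0, 0, 0]

```text
time_s: 3.73
tcp_pos: [0.5418, 0.0702, 0.092]
eef_rot: [-180.0, 0.0, -82.9]
contact_force: [0.1, 0.1, -0.4]
gripper_width: 0.0497
gripper_force: 0.0
```

Call:
apply_moves:
  targets:
    - [0.57, 0.005, 0, 0, 0, 0, 0]
    - [0.57, 0.005, 0, 0, 0, 0, 0]
    - [0.57, 0.005, 0, 0, 0, 0, 0]
    - [0.57, 0.005, 0, 0, 0, 0, 0]
    - [0.57, 0.005, 0, 0, 0, 0, 0]
    - [0.57, 0.005, 0, 0, 0, 0, 0]
    - [0.57, 0.005, 0, 0, 0, 0, 0]
    - [0.57, 0.005, 0, 0, 0, 0, 0]
    - [0.57, 0.005, 0, 0, 0, 0, 0]
    - [0.57, 0.005, 0, 0, 0, 0, 0]
    - [0.57, 0.005, 0, 0, 0, 0, 0]
    - [0.57, 0.005, 0, 0, 0, 0, 0]
    - [0.57, 0.005, 0, 0, 0, 0, 0]
    - [0.57, 0.005, 0, 0, 0, 0, 0]
    - [0.57, 0.005, 0, 0, 0, 0, 0]
    - [0.57, 0.005, 0, 0, 0, 0, 0]

```text
time_s: 5.07
tcp_pos: [0.5513, -0.0097, 0.0916]
eef_rot: [180.0, 0.0, -82.9]
contact_force: [-0.2, 4.1, 0.6]
gripper_width: 0.0497
gripper_force: 2.1
```

```bash
cat >> m.py <<'E'
def check(ref=np.array([569,-59.]),yaw=7.13):
    s=get_state();print(s["time_s"],s["tcp_pos"].round(4),s["contact_force"].round(1))
    a=np.radians(yaw);R=np.array([[np.cos(a),np.sin(a)],[-np.sin(a),np.cos(a)]])
    print("tcp shelf",(R@(s["tcp_pos"][:2]*1000-ref)).round(1))
    for n in("top","scene"):
        c=capture(n);P=pts(c);z=P[...,2];f=cv2.cvtColor(c["frame"],cv2.COLOR_RGB2HSV)
        Q=(P[...,:2]*1000-ref)@R.T
        m=(z>.06)&(z<.095)&(abs(Q[...,0])<68)&(Q[...,1]<95)&(Q[...,1]>-350)&(f[...,1]<60)&(f[...,2]>110)
        r=rect(P,m);print(n,r[0],r[2],r[3],"shelf",(R@(r[1]-ref)).round(1))
        cv2.imwrite(f"pics/{n}_{s['time_s']:.1f}.png",c["frame"][...,::-1])
E
python3 -c "
from m import *
check()"; ls pics
```

```text
5.0667 [ 0.5513 -0.0097  0.0916] [-0.2  4.1  0.6]
tcp shelf [-11.4  51.1]
top 0.0767 [ 99.6 168.9] 7.07 shelf [-15.3 -77.8]
scene 0.0775 [102. 156.] 5.36 shelf [-15.6 -86.9]
scene0.png
scene_5.1.png
top0.png
top_5.1.png
w1.png
```

Contact is about 4 N and the plate is now square (7.07° against the shelf's 7.13°). Its head is at shelf y ≈ −162, so about 155 mm remain.

Call:
apply_moves:
  targets:
    - [0.57, 0.005, 0, 0, 0, 0, 0]
    - [0.57, 0.0065, 0, 0, 0, 0, 0]
    - [0.57, 0.0065, 0, 0, 0, 0, 0]
    - [0.57, 0.0065, 0, 0, 0, 0, 0]
    - [0.57, 0.0065, 0, 0, 0, 0, 0]
    - [0.57, 0.0065, 0, 0, 0, 0, 0]
    - [0.57, 0.0065, 0, 0, 0, 0, 0]
    - [0.57, 0.0065, 0, 0, 0, 0, 0]
    - [0.57, 0.0065, 0, 0, 0, 0, 0]
    - [0.57, 0.0065, 0, 0, 0, 0, 0]
    - [0.57, 0.0065, 0, 0, 0, 0, 0]
    - [0.57, 0.0065, 0, 0, 0, 0, 0]
    - [0.57, 0.0065, 0, 0, 0, 0, 0]
    - [0.57, 0.0065, 0, 0, 0, 0, 0]
    - [0.57, 0.0065, 0, 0, 0, 0, 0]
    - [0.57, 0.0065, 0, 0, 0, 0, 0]
    - [0.57, 0.0065, 0, 0, 0, 0, 0]
    - [0.57, 0.0065, 0, 0, 0, 0, 0]
    - [0.57, 0.005, 0, 0, 0, 0, 0]
    - [0.57, 0.003, 0, 0, 0, 0, 0]

```text
time_s: 6.83
tcp_pos: [0.5667, -0.1326, 0.0915]
eef_rot: [180.0, -0.0, -82.9]
contact_force: [-1.1, 3.3, 0.2]
gripper_width: 0.0499
gripper_force: 1.7
```

```bash
python3 -c "
from m import *
check()"; ls pics
```

```text
6.8333 [ 0.5667 -0.1326  0.0915] [-1.1  3.3  0.2]
tcp shelf [-11.4 -72.7]
top 0.0767 [99.  92.4] 6.44 shelf [ -15.7 -237. ]
scene 0.0774 [ 99.9 138.2] 6.39 shelf [ -15.4 -214.1]
scene0.png
scene_5.1.png
scene_6.8.png
top0.png
top_5.1.png
top_6.8.png
w1.png
```

Call:
apply_moves:
  targets:
    - [0.57, 0.003, 0, 0, 0, 0, 0]
    - [0.57, 0.004, 0, 0, 0, 0, 0]
    - [0.57, 0.004, 0, 0, 0, 0, 0]
    - [0.57, 0.004, 0, 0, 0, 0, 0]
    - [0.57, 0.004, 0, 0, 0, 0, 0]
    - [0.57, 0.004, 0, 0, 0, 0, 0]
    - [0.57, 0.004, 0, 0, 0, 0, 0]
    - [0.57, 0.003, 0, 0, 0, 0, 0]
    - [0.57, 0.002, 0, 0, 0, 0, 0]
    - [0.57, 0.001, 0, 0, 0, 0, 0]
    - [0.57, 0, 0, 0, 0, 0, 0]
    - [0.57, -0.004, 0, 0, 0, 0, 0]
    - [0.57, -0.01, 0, 0, 0, 0, 0]
    - [0.57, -0.02, 0, 0, 0, 0, 0]
    - [0.57, -0.02, 0, 0, 0, 0, 0]
    - [0.57, -0.02, 0, 0, 0, 0, 0]
    - [0.57, 0, 0, -0.01, 0, 0, 0]
    - [0.57, 0, 0, -0.02, 0, 0, 0]
    - [0.57, 0, 0, -0.03, 0, 0, 0]
    - [0.57, 0, 0, -0.03, 0, 0, 0]

```text
time_s: 8.6
tcp_pos: [0.5609, -0.0908, 0.1824]
eef_rot: [179.9, -0.0, -82.8]
contact_force: [2.1, 0.2, -0.4]
gripper_width: 0.0498
gripper_force: 0.0
```

Call:
apply_moves:
  targets:
    - [0.57, -0.02, 0, -0.03, 0, 0, 0]
    - [0.57, -0.02, 0, -0.03, 0, 0, 0]
    - [0.57, -0.02, 0, -0.03, 0, 0, 0]
    - [0.57, 0, 0, -0.02, 0, 0, 0]
    - [0.57, 0, 0, 0, 0, 0, 0]
    - [0.57, 0, 0, 0, 0, 0, 0]

```text
time_s: 9.1
tcp_pos: [0.5545, -0.0311, 0.2933]
eef_rot: [-179.8, 0.0, -82.8]
contact_force: [-0.6, 0.3, -0.8]
gripper_width: 0.0502
gripper_force: 0.0
```

```bash
python3 - <<'E'
from m import *
check()
c=capture("top");measure(c);cv2.imwrite("pics/end.png",c["frame"][...,::-1])
E
```

```text
9.1 [ 0.5545 -0.0311  0.2933] [-0.6  0.3 -0.8]
tcp shelf [-10.9  29.5]
top 0.0767 [ 99.7 199.6] 6.92 shelf [ -15.3 -215.8]
scene 0.0777 [103.  203.2] 7.05 shelf [ -16.2 -214. ]
board+plate (np.float64(0.0759), array([ 591.5, -237.2]), array([160.1, 272.3]), 7.17, [[495.0, -112.0], [529.0, -382.0], [688.0, -362.0], [654.0, -92.0]])
plate (np.float64(0.0767), array([ 580.7, -274.8]), array([ 99.8, 200.4]), 6.92, [[519.0, -181.0], [543.0, -380.0], [642.0, -368.0], [618.0, -169.0]])
tray (np.float64(0.0055), array([ 600.4, -413.6]), array([191.8, 147.4]), 5.73, [[498.0, -350.0], [512.0, -497.0], [703.0, -477.0], [688.0, -331.0]])Traceback (most recent call last):
  File "<stdin>", line 3, in <module>
  File "m.py", line 15, in measure
    print("rack",rect(P,reg&(z>.03)&(P[...,1]>.22)&((S<60)&(V>110)|(H>95)&(H<130)&(S>80))))
                 ~~~~^^^^^^^^^^^^^^^^^^^^^^^^^^^^^^^^^^^^^^^^^^^^^^^^^^^^^^^^^^^^^^^^^^^^^
  File "m.py", line 4, in rect
    n,l,s,_=cv2.connectedComponentsWithStats(m); k=1+s[1:,4].argmax()
                                                     ~~~~~~~~~~~~~~^^
ValueError: attempt to get argmax of an empty sequence
```

The plate is in place at shelf (−15, −215) mm and square. The rack wasn't found in the top view, so I'll check whether the arm is hiding it.

```bash
python3 -c "
import cv2,numpy as np
cv2.imwrite('pics/both.png',np.vstack([cv2.imread('pics/top_9.1.png')[60:330],cv2.imread('pics/scene_9.1.png')[60:330]]))"
```

```text
(no output)
```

View pics/both.png

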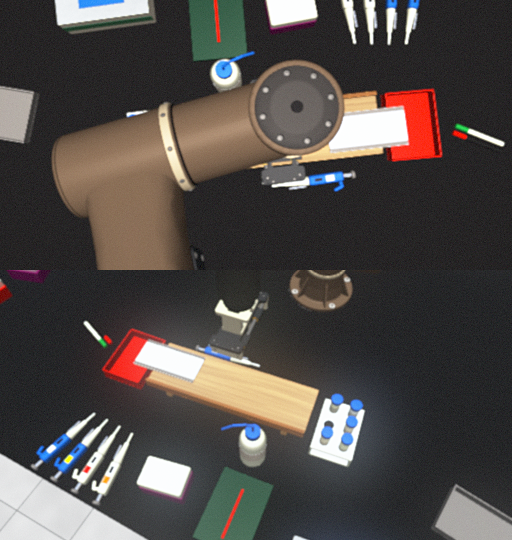

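The arm link hides the rack from the top camera. In the scene view the rack (338,430 in the stacked picture), bottle, pipette and tray are where they were, the plate overhangs towards the tray, and the gripper is clear of everything.

```bash
python3 -c "
from plant import *
print(close_job())"
```

```text
the job is handed in; nothing more can be done
None
```

The job is handed in: the plate lies flat and square on the shelf with about 65 mm past the tray-side end, its centre about 15 mm towards the front of the centre line; the tray, rack, bottle and pipette were still in place in the last pictures, though no verdict came back.

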